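Ease a tight stool-leg tenon and hold it to the light

ROBOT

A 6-joint arm with a two-finger parallel gripper is mounted at the origin on a cart in front of the work surface, level with it; the furniture and walls round the work are solid. World frame = base frame: x ahead of the robot, y to its left, z up, the work surface at z = 0. Lengths are in mm, angles in rad, forces in N, time in s.
With the tool pointing down it reaches from about 400 to 925 mm from the base axis. Payload 12.5 kg.
Tool frame: the origin (TCP) lies midway between the tips of the shut fingers; the grasp point (between the pads) lies 19 mm behind it (env.pinch_z is the z of the grasp point in the tool frame, in mm); z points along the fingers, y is the line along which they close (so a half turn about z gives the same grasp; the last joint's range is limited). The gripper opens to 95 mm and grips with 3 to 60 N. Pads are 20 mm wide; open, the fingers measure 119 mm over their backs; the gripper's body (75 mm by 180 mm) begins 59 mm behind the grasp point.
Start: joints at [-1.302, 0.491, 1.559, -0, 1.092, -0.106], TCP at [228.828, -581.622, 214.661] pointing down, gripper open.
Joint ranges: [-3.1, 3.1], [-0.84, 2.19], [0.05, 2.79], [-1.13, 4.28], [0.06, 2.93], [-2.69, 2.69]. Speed limits (rad/s): [2.22, 2.22, 2.79, 3.14, 3.14, 3.14].

INTERFACE

Orientations are given as [roll, pitch, yaw] about the fixed x, y, z axes, in that order (R = Rz(yaw) Ry(pitch) Rx(roll)).
In Python, from cell import env, eyes gives the robot as it stands.
- The arm moves only by the shell command python3 -m inch 'ROWS'. ROWS is JSON, a list of rows, each a list of 3 entries, a list of its own where there are three numbers: the shift along the tool's x, y, z in units of 60 mm (1.0 is 60 mm), then the turn about the tool's z in units of 5 degrees (1.0 is 5 degrees), then the closure, from -1 (fully open) to 1 (shut). In form: [[[tx, ty, tz], turn, claw], ...]. A call has exactly 10 rows; each row shifts and turns the commanded pose from where the row before left it, along the tool's axes as they then stand; what a row does not reach is not made up. A row lasts 1/8 s, in which the tool goes at most 62.5 mm and 10.7 degrees, less where a joint would pass 70% of its speed; a pose out of reach is approached as far as the arm can. A call is refused whole if a number of a shift passes 1 or a number of a turn 1, either way. A call with a gripper value outside its range is refused whole. The fingers move at their own pace and stop on an object; the grip force is fixed at half the most. Time passes only in rows, so rows that do not move let the fingers close, or fill a call up. It gives the time, the measured TCP pose, the force, the opening and the grip force at its end, in the units of the state.
- env.state(): the state, without advancing time (a new reading comes with each control period).
- eyes.read_camera(name): name is "side" or "top" or "wrist"; returns a dict with "pixels" (420x560x3 uint8, red, green, blue), "fx", "fy", "cx", "cy" (pixels), "extrinsics" (4x4, takes a point from world to camera coordinates). Camera axes: x right, y down, z forward; pixel columns grow to the right and rows downward; lengths in mm; the calibration is good to about 2 mm. A picture is of the moment at which its call begins. There is no depth.
- env.job_done(): hands the job in; it is judged then, once.
Trained networks look in a picture, given as the dict that the camera call returned (one of the last four; its "shot" number tells which), for a name from the list of things; names that differ only in an ending like _2 or _b are one class to them, and where a whole thing is asked for, a point or a joint stands for the part that bears it (a point fixed in the world has none). Each returns a list of dicts, best first, with "score" (0 to 1); they miss things now and then, are a little off and sometimes report something else, mostly with a low value. They report only what shows in the picture. A call takes as long as a camera call. They do not tell look-alikes from the thing itself.
- eyes.boxes_of(name, picture): "centre" ([row, column] in pixels, amid what is visible of it).
- eyes.cut_out(name, picture): "mask" (420x560 bool, what is visible of it) and "centre" ([row, column] in pixels, amid what is visible of it).
- eyes.spot_point(name, picture): "centre" ([row, column] in pixels: a listed point, or the origin of a listed thing).
The state is a dict: "t": time; "joints": joint angles; "qvel": joint speeds; "tau": joint torques, N m; "eef_pos": TCP position; "tcp_rot": TCP orientation; "ft_force": force on the tool from outside, world axes, zero at the start; "moment": the same for the moment, N m; "opening": opening from 0.0 (shut) to 1.0 (fully open); "grip_force": force on a finger pad.
Only numpy, scipy, OpenCV 4.12 (cv2) and the standard library are available. Lean on these libraries where they do the work, as an engineer would, in place of code of your own. Each camera call takes 0.05 s, during which the arm holds its last target. There are 200 camera calls.

TASK

The tenon of the footstool leg is a little too thick for gluing up: draw it up out of the bearer, keep it upright and rub the flat cheek of its tenon on the unmarked side lightly along the sanding block from the block's left end to its right end, then turn the leg half round and rub the cheek on the crayon-marked side the same way. Finish while still holding the leg up in the gripper: its tenon at least a hand's breadth (10 cm) above the bench, leaning about 45 degrees with the crayon-marked side facing up so the fresh cheek can be looked at, and hold it still there. Leave the bearer and everything else lying where it is.

Things in the scene. Friction and masses are not known exactly. Their poses are not given: they have to be found in the camera images.
- leg: loose stool leg of brown wood, about 0.16 kg, tenon down in a mortise. Body 32 x 50 x 120 mm (x, y, z), below it a centred tenon 14 x 38 x 40 mm with square shoulders all round. Origin: centre of the tenon's end; z runs to the foot end: tenon z 0 to 40, body 40 to 160 mm. Blue crayon triangle on the -x side (at first roughly towards the robot), +x plain. Grip the body across 50 or 32 mm
- tenon_tip (a point): centre of the tenon's end face (the leg's origin)
- plain_cheek (a point): centre of the tenon's wide flat cheek on the unmarked (+x) side of the leg, 20 mm above the tenon's end and 7 mm from its middle; axes as the leg's
- marked_cheek (a point): centre of the tenon's wide flat cheek on the crayon-marked (-x) side of the leg, 20 mm above the tenon's end and 7 mm from its middle; axes as the leg's
- bearer: loose pale wooden bearer of the stool, 60 x 200 x 48 mm (x, y, z), 0.9 kg, lying on the bench; origin under its centre, y along its length. Two blind mortises in its top, 16 x 40 mm, 42 mm deep, 55 mm either side of the middle: the leg stands in the one at +y, shoulders on the bearer's top (1 mm free all round, lift it straight up); the one at -y is empty
- stop: fixed sanding stop: sanding block with dark abrasive paper on its long edge in a wooden holder screwed down. Origin under the holder; x points away from the robot, into the abrasive face; y left along it. Base 15 mm thick, 36 mm out in front of the face, 80 mm to either side. Block's top edge 81 mm above the bench, fence behind it 70 mm; its end stops are 35 mm high and lie back from the face
- abrasive (a point): centre of the upright, rigid abrasive face, 48 mm above the bench, axes as the stop's. The face is 110 mm long (y) and reaches from 15 to 81 mm above the bench (firm from 17 to 79). With the tenon's end 50 mm above the bench the shoulders pass 9 mm over the top edge and the cheek bears on the upper part of the face
- second_leg: the other leg of the stool, same size, lying on the bench; bystander. Origin and axes as for the leg
- tape_measure: grey tape measure, 36 x 72 x 62 mm, standing on the bench; bystander. Origin under its centre
- pencil: red carpenter's pencil, 12 x 182 x 8 mm, lying on the bench in front; bystander. Origin under its centre
- block_plane: iron block plane, 51 x 156 x 59 mm, on the bench behind the work; bystander. Origin under its centre
Mind the look-alikes: they are no part of the job. What is shaped like the leg but purple is not meant.

How it is judged (in metres and radians):
On the way, in this order (a step that is already met when the one before it is completed fails the run):
1. the leg's tenon is drawn clear of the mortise (z of tenon_tip in the frame of bearer above 0.055 m), for 0.1 s.
2. the tenon cheek of the unmarked side bears flat on the left part of the abrasive face, leg upright (contact force between leg and stop above 0.5 N and x of plain_cheek in the frame of abrasive between -0.004 and 0.004 m and z of plain_cheek in the frame of abrasive below 0.034 m and y of plain_cheek in the frame of abrasive between 0.012 and 0.08 m and angle between leg's own z axis and vertical below 0.2 rad and angle between the x axis of leg and the x axis of stop, either way round below 0.2 rad), for 0.02 s.
3. the tenon cheek of the unmarked side bears flat on the middle of the abrasive face, leg upright (contact force between leg and stop above 0.5 N and x of plain_cheek in the frame of abrasive between -0.004 and 0.004 m and z of plain_cheek in the frame of abrasive below 0.034 m and y of plain_cheek in the frame of abrasive between -0.012 and 0.012 m and angle between leg's own z axis and vertical below 0.2 rad and angle between the x axis of leg and the x axis of stop, either way round below 0.2 rad), for 0.02 s.
4. the tenon cheek of the unmarked side bears flat on the right part of the abrasive face, leg upright (contact force between leg and stop above 0.5 N and x of plain_cheek in the frame of abrasive between -0.004 and 0.004 m and z of plain_cheek in the frame of abrasive below 0.034 m and y of plain_cheek in the frame of abrasive between -0.08 and -0.012 m and angle between leg's own z axis and vertical below 0.2 rad and angle between the x axis of leg and the x axis of stop, either way round below 0.2 rad), for 0.02 s.
5. the tenon cheek of the crayon-marked side bears flat on the left part of the abrasive face, leg upright (contact force between leg and stop above 0.5 N and x of marked_cheek in the frame of abrasive between -0.004 and 0.004 m and z of marked_cheek in the frame of abrasive below 0.034 m and y of marked_cheek in the frame of abrasive between 0.012 and 0.08 m and angle between leg's own z axis and vertical below 0.2 rad and angle between the x axis of leg and the x axis of stop, either way round below 0.2 rad), for 0.02 s.
6. the tenon cheek of the crayon-marked side bears flat on the middle of the abrasive face, leg upright (contact force between leg and stop above 0.5 N and x of marked_cheek in the frame of abrasive between -0.004 and 0.004 m and z of marked_cheek in the frame of abrasive below 0.034 m and y of marked_cheek in the frame of abrasive between -0.012 and 0.012 m and angle between leg's own z axis and vertical below 0.2 rad and angle between the x axis of leg and the x axis of stop, either way round below 0.2 rad), for 0.02 s.
7. the tenon cheek of the crayon-marked side bears flat on the right part of the abrasive face, leg upright (contact force between leg and stop above 0.5 N and x of marked_cheek in the frame of abrasive between -0.004 and 0.004 m and z of marked_cheek in the frame of abrasive below 0.034 m and y of marked_cheek in the frame of abrasive between -0.08 and -0.012 m and angle between leg's own z axis and vertical below 0.2 rad and angle between the x axis of leg and the x axis of stop, either way round below 0.2 rad), for 0.02 s.
At the end, for the whole second after the job is handed in: Leg held still in the gripper, touching nothing else: tenon end over 90 mm above the bench, leaning 30 to 60 degrees from upright, crayon-marked side facing up (at least 23 degrees). Bearer flat and within 30 mm of its place, as are second leg, tape measure, pencil and block plane (height (world z) of tenon_tip above 0.09 m and angle between leg's own z axis and vertical between 0.52 and 1.05 rad and angle between leg's own x axis and vertical above 1.98 rad and contact force between leg and the fingers above 1 N and contact force between leg and stop below 0.1 N and contact force between leg and bearer below 0.1 N and linear speed of leg below 0.02 m/s and angular speed of leg below 0.15 rad/s and distance of each of bearer, second_leg, tape_measure, pencil, block_plane from where it was at the start of the episode below 0.03 m and angle between bearer's own z axis and vertical below 0.05 rad); the arm keeps its last pose, push and grip.
It fails at once if the tenon is pressed on the sanding stop with more than 45 N (contact force between leg and stop above 45 N).
It fails at once if the bearer is shifted more than 30 mm or lifted along with the leg (distance of bearer from where it was at the start of the episode above 0.03 m or angle between bearer's own z axis and vertical above 0.15 rad).
It fails at once if a bystander (second leg, tape measure, pencil, block plane) is pushed more than 30 mm (distance of any of second_leg, tape_measure, pencil, block_plane from where it was at the start of the episode above 0.03 m).
It also fails if it takes over 67 s, if anything falls off the work surface, if the arm or the gripper's body presses on something with over 40 N, if the wrist force passes 120 N, or if a joint passes its speed limit or range.

## Working session

There is one attempt and no reset: what is moved stays moved. The work goes in short steps, Python scripts to look and compute and a shell command to move; the robot and the scene stay as the last step left them, time stands still between calls to the robot, and variables do not carry over. Pictures are saved under pics/ and viewed, at most 13 in all, crops included, and the job is handed in when it is done.

```bash
mkdir -p pics; ls; cat > h.py <<'E'
import numpy as np, cv2
from cell import env, eyes
def ray(p,rc):
    E=np.array(p["extrinsics"]);R=E[:3,:3];o=-R.T@E[:3,3]
    d=R.T@np.array([(rc[1]-p["cx"])/p["fx"],(rc[0]-p["cy"])/p["fy"],1]);return o,d
def atz(p,rc,z):
    o,d=ray(p,rc);return o+d*(z-o[2])/d[2]
def proj(p,X):
    E=np.array(p["extrinsics"]);c=E[:3,:3]@np.array(X,float)+E[:3,3]
    return np.array([p["fy"]*c[1]/c[2]+p["cy"],p["fx"]*c[0]/c[2]+p["cx"]])
def tri(obs):
    A=np.zeros((3,3));b=np.zeros(3)
    for p,rc in obs:
        o,d=ray(p,rc);d/=np.linalg.norm(d);M=np.eye(3)-np.outer(d,d);A+=M;b+=M@o
    return np.linalg.solve(A,b)
E
python3 - <<'E'
from h import *
np.set_printoptions(precision=1,suppress=True)
s=env.state();print(s,env.pinch_z)
ims=[]
for n in("top","side"):
    p=eyes.read_camera(n);im=p["pixels"][:,:,::-1].copy()
    print(n,np.array(p["extrinsics"]),p["fx"])
    for k in("leg","bearer","stop","tenon_tip","abrasive","second_leg","tape_measure","pencil","block_plane"):
        r=eyes.spot_point(k,p)[:3]
        print(k,[(np.round(q["centre"],1),round(q["score"],2)) for q in r],[atz(p,q["centre"],0) for q in r])
    cv2.imwrite(f"pics/{n}.png",im)
E
```

```text
pics
{'t': 0.0, 'joints': array([-1.3,  0.5,  1.6, -0. ,  1.1, -0.1]), 'qvel': array([ 0., -0.,  0.,  0.,  0., -0.]), 'tau': array([ -0. , -61.3, -25.8,   0.1,   0. ,  -0. ]), 'eef_pos': array([ 228.8, -581.4,  214. ]), 'tcp_rot': array([-3.1, -0. ,  0.4]), 'ft_force': array([ 0.3,  0.7, -0.6]), 'moment': array([-0. ,  0. ,  0.1]), 'grip_force': 0.0, 'opening': 0.9991953099430538} -18.8
top [[  -0.    -1.     0.1 -178.4]
 [  -1.     0.    -0.2  563. ]
 [   0.2   -0.1   -1.   883.6]
 [   0.     0.     0.     1. ]] 424.10539291906537
leg [(array([242.3, 198.3]), 0.6), (array([195.6, 167.5]), 0.55)] [array([501.7,  -9. ,   0. ]), array([612.2,  64. ,   0. ])]
bearer [(array([240.2, 222.9]), 0.57), (array([236. , 367.4]), 0.38)] [array([505.9, -65.2,   0. ]), array([ 511.7, -403.7,    0. ])]
stop [(array([237.5, 364.7]), 0.85)] [array([ 508.3, -397.1,    0. ])]
tenon_tip [(array([193. , 173.9]), 0.87)] [array([618.4,  49.4,   0. ])]
abrasive [(array([236.9, 367.9]), 0.83)] [array([ 509.6, -404.8,    0. ])]
second_leg [(array([166.5, 186.8]), 0.92)] [array([682.7,  20.7,   0. ])]
tape_mea
[... 579 characters left out ...]
7. ,   0. ]), array([513.6,   5. ,   0. ])]
bearer [(array([196.1, 236.3]), 0.7), (array([173.3, 232.3]), 0.32)] [array([510.4, -64. ,   0. ]), array([516.2,  37. ,   0. ])]
stop [(array([306.6, 264.6]), 0.89)] [array([ 505.3, -402.1,    0. ])]
tenon_tip [(array([165.1, 269.3]), 0.72), (array([231.4, 325.3]), 0.55)] [array([611.6,  57. ,   0. ]), array([ 665.1, -230.6,    0. ])]
abrasive [(array([282.9, 261.7]), 0.66)] [array([ 511.6, -346.6,    0. ])]
second_leg [(array([163.9, 300.9]), 0.91)] [array([689.9,  46. ,   0. ])]
tape_measure [(array([229.7, 325.5]), 0.85)] [array([ 667.2, -225.3,    0. ])]
pencil [(array([252.3, 175.4]), 0.78)] [array([ 369.1, -230.1,    0. ])]
block_plane [] []
```

View pics/top.png

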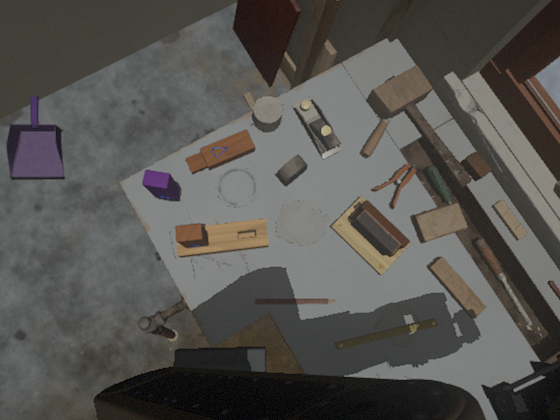

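View pics/side.png

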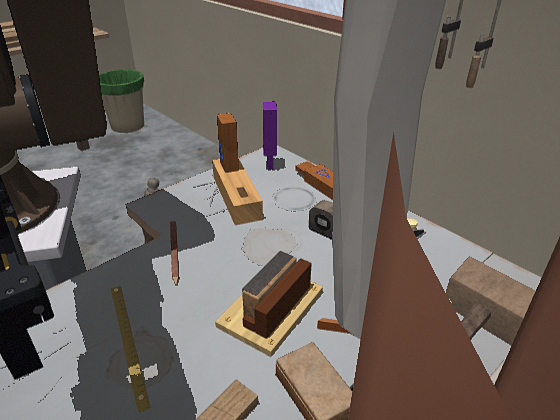

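The top view shows the leg standing in the bearer at about (col 188, row 234). The bearer centre is near (222, 237), the stop near (372, 235) is turned about −38°, and the purple look-alike is at (158, 183). The side view agrees. I'll enlarge the bearer and the stop to get exact angles.

```bash
python3 - <<'E'
from h import *
im=cv2.imread("pics/top.png")
a=cv2.resize(im[205:265,165:280],None,fx=6.8,fy=6.8,interpolation=cv2.INTER_CUBIC)[:290]
a=cv2.resize(im[210:260,168:278],(770,350),interpolation=cv2.INTER_CUBIC)
b=cv2.resize(im[190:280,325:415],(450,450),interpolation=cv2.INTER_CUBIC)
c=np.zeros((600,800,3),np.uint8)
a=cv2.resize(a,(550,250)); c[:250,:550]=a
b=cv2.resize(im[195:275,325:415],(394,350));c[250:,:394]=b
s=cv2.imread("pics/side.png")[235:355,210:330];c[250:,410:760]=cv2.resize(s,(350,350),interpolation=cv2.INTER_CUBIC)
cv2.imwrite("pics/crop.png",c)
E
```

```text
(no output)
```

View pics/crop.png

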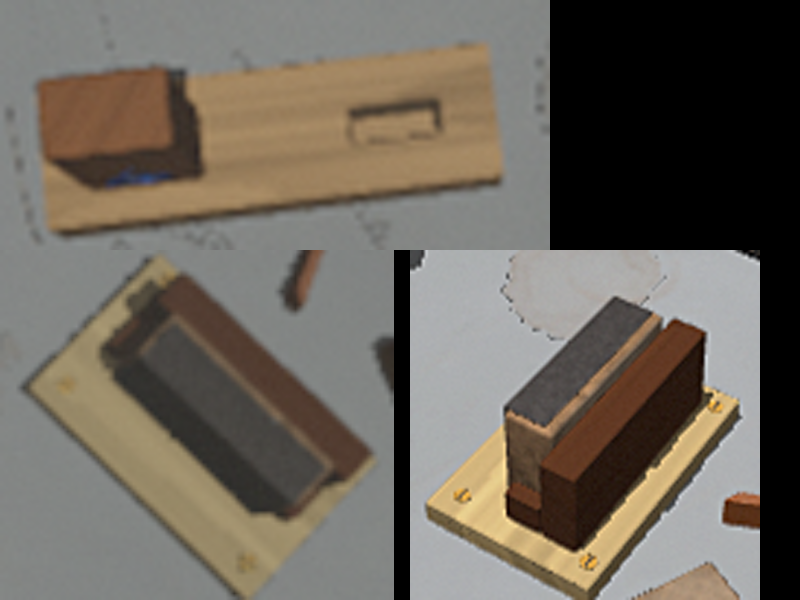

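The enlarged views give me the corners of the leg's foot face, the bearer top, the sanding block's top edge and the stop base.

```bash
python3 - <<'E'
from h import *
np.set_printoptions(precision=1,suppress=True)
p=eyes.read_camera("top")
A=lambda u,v,z: atz(p,(210+v/5-.5,168+u/5-.5),z)
B=lambda u,v,z: atz(p,(195+(v-250)/4.378-.5,325+u/4.378-.5),z)
L=[A(38,82,168),A(165,68,168),A(170,148,168),A(45,160,168)];print("leg",np.mean(L,0),*L)
b=[A(488,43,48),A(502,182,48),A(50,230,48)];print("bearer",*b)
for P in(L[0]-L[1],L[3]-L[2],b[2]-b[1]):print(np.degrees(np.arctan2(-P[0],P[1])),np.linalg.norm(P))
print("mortise leg from bearer", )
S=[B(138,352,81),B(292,505,81),B(333,465,81),B(178,318,81)];print("blk",*S)
F=[B(25,385,15),B(245,598,15)];print("base",*F)
for P in(S[0]-S[1],S[3]-S[2],F[0]-F[1]):print(np.degrees(np.arctan2(-P[0],P[1])),np.linalg.norm(P))
s=env.state();R=s["tcp_rot"];print(np.degrees(R),s["eef_pos"])
E
```

```text
leg [501.8 -11.4 168. ] [514.6  14.1 168. ] [519.5 -34.1 168. ] [488.6 -36.4 168. ] [484.6  10.7 168. ]
bearer [ 548.6 -161.9   48. ] [ 486.4 -167.2   48. ] [468.1  29.2  48. ]
5.863446489633706 48.37495474585908
4.881178249508025 47.247094210352444
5.3348397258573925 197.29468962704843
mortise leg from bearer
blk [ 541.7 -358.7   81. ] [ 464.8 -431.2   81. ] [ 484.2 -453.1   81. ] [ 558.8 -379.8   81. ]
base [ 535.8 -313.7   15. ] [ 422.2 -424.7   15. ]
-46.707585907926244 105.71415502131023
-45.46817669782116 104.53560347214552
-45.636676054589536 158.83296015836297
[180.    0.   21.5] [ 228.8 -581.6  214.7]
```

```bash
cat >> h.py <<'E'
def delta(x,y,z,yaw):
    from scipy.spatial.transform import Rotation as Ro
    s=env.state();R=Ro.from_euler("xyz",s["tcp_rot"]).as_matrix()
    y0=np.degrees(s["tcp_rot"][2]);R2=Ro.from_euler("xyz",[180,0,yaw],degrees=True).as_matrix()
    d=np.array([x,y,z])-s["eef_pos"];dy=(yaw-y0+180)%360-180
    print("t",round(s["t"],2),"pos",s["eef_pos"].round(1),"yaw",y0.round(1),"F",s["ft_force"].round(1),"j6",s["joints"][5].round(2),"open",round(s["opening"],3))
    print("units now-axes",(R.T@d/60).round(3),"after-turn axes",(R2.T@d/60).round(3),"turn units",round(-dy/5,2))
E
python3 -m inch '[[[0,0,0],0.81,-1],[[0,0,0],0.81,-1],[[0,0,0],0.81,-1],[[0,0,0],0.81,-1],[[0.36,-0.6,0],0,-1],[[0.36,-0.6,0],0,-1],[[0.36,-0.6,0],0,-1],[[0.36,-0.6,0],0,-1],[[0.36,-0.6,0],0,-1],[[0.36,-0.6,0],0,-1]]'
python3 -c "
from h import *
delta(502,-11,214,5.3)"
```

```text
t: 2.3
eef_pos: [338.5, -353.4, 214.8]
tcp_rot: [3.141, -0.0, 0.092]
ft_force: [-0.3, -1.0, -0.3]
opening: 0.999
grip_force: 0.0
t 2.3 pos [ 338.5 -353.4  214.8] yaw 5.3 F [-0.3 -1.  -0.3] j6 0.54 open 0.999
units now-axes [ 3.238 -5.433  0.012] after-turn axes [ 3.241 -5.431  0.013] turn units -0.01
```

```bash
python3 -m inch '[[[0.36,-0.6,0],0,-1],[[0.36,-0.6,0],0,-1],[[0.36,-0.6,0],0,-1],[[0.36,-0.6,0],0,-1],[[0.36,-0.6,0],0,-1],[[0.36,-0.6,0],0,-1],[[0.36,-0.6,0],0,-1],[[0.36,-0.6,0],0,-1],[[0.36,-0.6,0],0,-1],[[0,-0.03,0],0,-1]]'
python3 - <<'E'
from h import *
delta(502,-11,101,5.3)
p=eyes.read_camera("wrist");cv2.imwrite("pics/w1.png",p["pixels"][:,:,::-1])
print([proj(p,(502,-11,168)).round(), proj(p,env.state()["eef_pos"]).round()])
E
```

```text
t: 3.55
eef_pos: [502.3, -10.4, 214.6]
tcp_rot: [-3.142, -0.0, 0.095]
ft_force: [-0.9, -0.3, -0.5]
opening: 0.999
grip_force: 0.0
t 3.55 pos [502.3 -10.4 214.6] yaw 5.4 F [-0.9 -0.3 -0.5] j6 1.32 open 0.999
units now-axes [-0.007  0.009  1.893] after-turn axes [-0.006  0.009  1.893] turn units 0.03
[array([235., 283.]), array([265., 284.])]
```

View pics/w1.png

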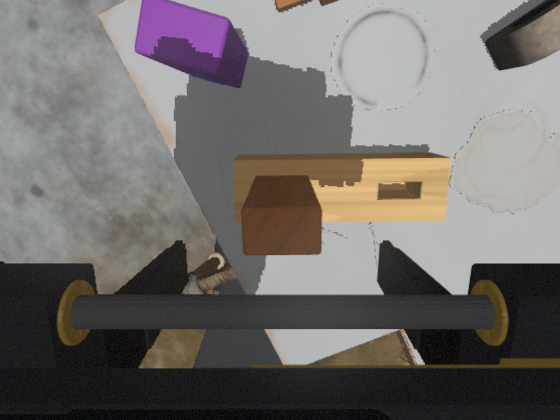

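The wrist view shows the foot face centred at (col 282, row 230), square to the gripper and about 1–2 mm further out than estimated. I'll descend and grip.

```bash
python3 -m inch '[[[0.02,0,0.4],0,-1],[[0,0,0.4],0,-1],[[0,0,0.4],0,-1],[[0,0,0.4],0,-1],[[0,0,0.29],0,-1],[[0,0,0],0,-1],[[0,0,0],0,1],[[0,0,0],0,1],[[0,0,0],0,1],[[0,0,0],0,1]]'
python3 -m inch '[[[0,0,0],0,1],[[0,0,0],0,1],[[0,0,-0.1],0,1],[[0,0,-0.2],0,1],[[0,0,-0.3],0,1],[[0,0,-0.3],0,1],[[0,0,-0.3],0,1],[[0,0,-0.3],0,1],[[0,0,-0.3],0,1],[[0,0,0],0,1]]'
python3 - <<'E'
from h import *
delta(502,-11,214,5.3)
im=[]
for n in("side","wrist"):
    p=eyes.read_camera(n);q=p["pixels"][:,:,::-1]
    im.append(cv2.resize(q[60:260,160:360],(400,400)) if n=="side" else cv2.resize(q,(400,400)))
cv2.imwrite("pics/g.png",np.hstack(im))
E
```

```text
t: 4.85
eef_pos: [502.9, -12.2, 101.5]
tcp_rot: [3.141, -0.0, 0.092]
ft_force: [1.1, -0.6, -0.2]
opening: 0.633
grip_force: 0.0
t: 6.1
eef_pos: [503.3, -12.5, 210.8]
tcp_rot: [3.14, -0.003, 0.092]
ft_force: [-0.0, -0.4, -2.5]
opening: 0.525
grip_force: 30.0
t 6.1 pos [503.3 -12.5 210.8] yaw 5.3 F [-0.  -0.4 -2.5] j6 1.32 open 0.525
units now-axes [-0.02  -0.027 -0.053] after-turn axes [-0.02  -0.027 -0.053] turn units -0.0
```

View pics/g.png

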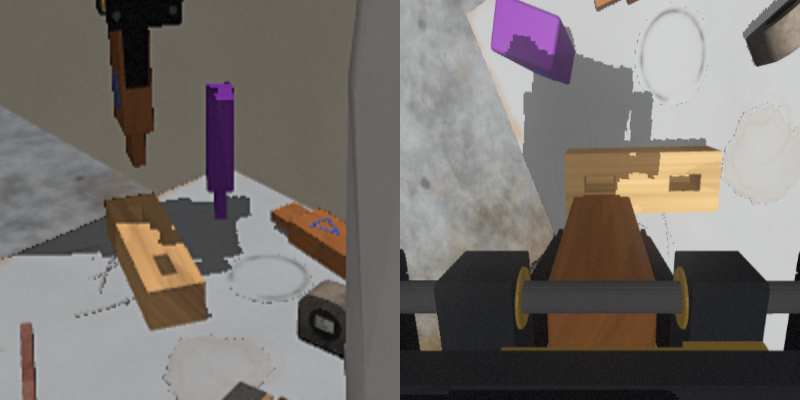

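The leg is out of the mortise and upright, and the bearer hasn't moved. Next I carry it over to the stop.

```bash
python3 -m inch '[[[0,0.3,0],0,1],[[0,0.6,0],0,1],[[0,0.8,0],0,1],[[0,0.8,0],0,1],[[0,0.8,0],0,1],[[0,0.8,0],0,1],[[0,0.8,0],0,1],[[0,0.5,0],0,1],[[0,0.25,0],0,1],[[0,0,0],1,1]]'
python3 -m inch '[[[0,0,0],1,1],[[0,0,0],1,1],[[0,0,0],1,1],[[0,0,0],1,1],[[0,0,0],1,1],[[0,0,0],1,1],[[0,0,0],1,1],[[0,0,0],1,1],[[0,0,0],1,1],[[0,0,0],0.18,1]]'
python3 -c "
from h import *
delta(513.1,-354.8,143.5,-45.6)"
```

```text
t: 7.45
eef_pos: [533.5, -350.9, 208.4]
tcp_rot: [-3.141, 0.001, 0.002]
ft_force: [0.5, 0.1, -1.6]
opening: 0.527
grip_force: 30.0
t: 8.7
eef_pos: [533.8, -349.5, 208.9]
tcp_rot: [3.141, 0.001, -0.796]
ft_force: [-0.2, 0.3, -2.8]
opening: 0.523
grip_force: 30.0
t 8.7 pos [ 533.8 -349.5  208.9] yaw -45.6 F [-0.2  0.3 -2.8] j6 1.68 open 0.523
units now-axes [-0.178  0.308  1.091] after-turn axes [-0.178  0.308  1.09 ] turn units -0.0
```

```bash
python3 -m inch '[[[-0.18,0.31,0],0,1],[[0,0,0],0,1],[[0,0,0.2],0,1],[[0,0,0.2],0,1],[[0,0,0.2],0,1],[[0,0,0.2],0,1],[[0,0,0.2],0,1],[[0,0,0.09],0,1],[[0,0,0],0,1],[[0,0,0],0,1]]'
python3 - <<'E'
from h import *
delta(513.1,-354.8,143.5,-45.6)
im=[]
p=eyes.read_camera("side");q=p["pixels"][:,:,::-1];im.append(cv2.resize(q[180:350,190:340],(400,453)))
p=eyes.read_camera("wrist");q=p["pixels"][:,:,::-1];im.append(cv2.resize(q[100:420,130:413],(400,453)))
cv2.imwrite("pics/s.png",np.hstack(im))
E
```

```text
t: 9.95
eef_pos: [513.3, -355.2, 144.2]
tcp_rot: [-3.142, -0.001, -0.796]
ft_force: [-0.1, 1.0, -1.6]
opening: 0.526
grip_force: 30.0
t 9.95 pos [ 513.3 -355.2  144.2] yaw -45.6 F [-0.1  1.  -1.6] j6 1.66 open 0.526
units now-axes [-0.008 -0.002  0.012] after-turn axes [-0.008 -0.002  0.012] turn units -0.0
```

View pics/s.png

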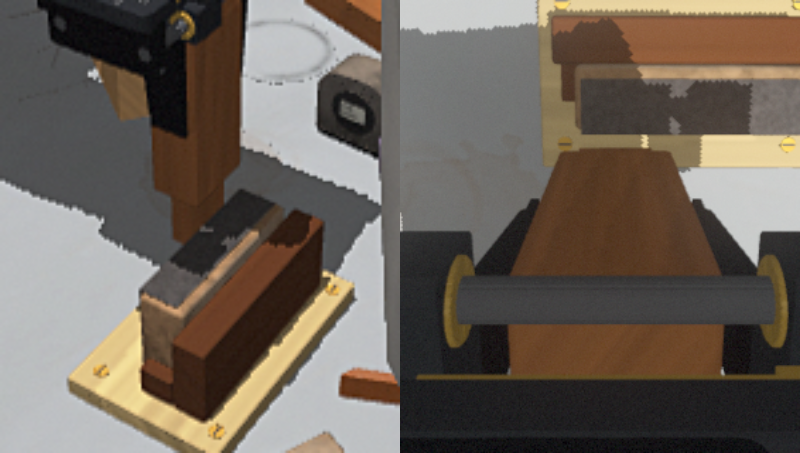

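The side and wrist views show the tenon in front of the left end of the block with the plain side facing it and the edges parallel. I'll approach gently.

```bash
python3 -m inch '[[[0.05,0,0],0,1],[[0.05,0,0],0,1],[[0.05,0,0],0,1],[[0.01,0,0],0,1],[[0.01,0,0],0,1],[[0.01,0,0],0,1],[[0.01,0,0],0,1],[[0.01,0,0],0,1],[[0,0,0],0,1],[[0,0,0],0,1]]'
python3 -c "
from h import *
s=env.state();f=s['ft_force'];print('Fx,Fy stop',.7*f[0]-.714*f[1],.714*f[0]+.7*f[1],s['moment'])"
python3 -m inch '[[[0.01,0,0],0,1],[[0.01,0,0],0,1],[[0.01,0,0],0,1],[[0.01,0,0],0,1],[[0,0,0],0,1],[[0,0,0],0,1],[[0,0,0],0,1],[[0,0,0],0,1],[[0,0,0],0,1],[[0,0,0],0,1]]'
python3 -c "
from h import *
s=env.state();f=s['ft_force'];print('Fx,Fy stop',.7*f[0]-.714*f[1],.714*f[0]+.7*f[1],s['moment'])"
```

```text
t: 11.3
eef_pos: [521.5, -363.7, 143.8]
tcp_rot: [3.142, -0.0, -0.796]
ft_force: [0.3, -0.9, -2.3]
opening: 0.523
grip_force: 30.0
Fx,Fy stop 0.8056039171828151 -0.4262650393571449 [ 0.11122318  0.07330827 -0.02732213]
t: 12.55
eef_pos: [523.2, -365.4, 143.9]
tcp_rot: [3.142, -0.0, -0.796]
ft_force: [0.1, 0.8, -1.0]
opening: 0.522
grip_force: 30.0
Fx,Fy stop -0.45082258220282884 0.6218150799355581 [ 0.11425958  0.03640127 -0.00487276]
```

```bash
cat > f.py <<'E'
from h import *
s=env.state();f=s['ft_force'];m=s['moment'];d=s['eef_pos'][:2]-[503.5,-395]
print('Fstop',round(.7*f[0]-.714*f[1],1),round(.714*f[0]+.7*f[1],1),'Mstop',round(.7*m[0]-.714*m[1],2),round(.714*m[0]+.7*m[1],2),'xy_stop',round(.7*d[0]-.714*d[1],1),round(.714*d[0]+.7*d[1],1))
E
python3 f.py
python3 -m inch '[[[0.01,0,0],0,1],[[0.01,0,0],0,1],[[0,0,0],0,1],[[0,0,0],0,1],[[0,0,0],0,1],[[0,0,0],0,1],[[0,0,0],0,1],[[0,0,0],0,1],[[0,0,0],0,1],[[0,0,0],0,1]]'|tail -0
python3 f.py
python3 -m inch '[[[0.01,0,0],0,1],[[0.01,0,0],0,1],[[0,0,0],0,1],[[0,0,0],0,1],[[0,0,0],0,1],[[0,0,0],0,1],[[0,0,0],0,1],[[0,0,0],0,1],[[0,0,0],0,1],[[0,0,0],0,1]]'|tail -0
python3 f.py
python3 -m inch '[[[0.01,0,0],0,1],[[0.01,0,0],0,1],[[0,0,0],0,1],[[0,0,0],0,1],[[0,0,0],0,1],[[0,0,0],0,1],[[0,0,0],0,1],[[0,0,0],0,1],[[0,0,0],0,1],[[0,0,0],0,1]]'|tail -0
python3 f.py
```

```text
Fstop -0.5 0.6 Mstop 0.05 0.11 xy_stop -7.3 34.8
Fstop -5.3 1.3 Mstop 0.17 1.44 xy_stop -6.4 34.9
Fstop -7.3 0.6 Mstop 0.31 1.86 xy_stop -5.6 35.0
Fstop -7.3 0.8 Mstop 0.33 1.84 xy_stop -4.4 35.0Exception ignored on flushing sys.stdout:
BrokenPipeError: [Errno 32] Broken pipe
Exception ignored on flushing sys.stdout:
BrokenPipeError: [Errno 32] Broken pipe
Exception ignored on flushing sys.stdout:
BrokenPipeError: [Errno 32] Broken pipe
```

Contact came where expected (7 N, the leg yielding slightly in the grip). Now I slide to the right.

```bash
python3 -m inch '[[[0,0.06,0],0,1],[[0,0.08,0],0,1],[[0,0.08,0],0,1],[[0,0.08,0],0,1],[[0,0.08,0],0,1],[[0,0.08,0],0,1],[[0,0.08,0],0,1],[[0,0.08,0],0,1],[[0,0,0],0,1],[[0,0,0],0,1]]'
python3 f.py
```

```text
t: 17.55
eef_pos: [498.6, -393.4, 143.4]
tcp_rot: [3.142, 0.002, -0.796]
ft_force: [-4.4, 5.4, -1.3]
opening: 0.523
grip_force: 30.0
Fstop -6.9 0.6 Mstop 0.2 1.72 xy_stop -4.6 -2.4
```

```bash
python3 -m inch '[[[0,0.06,0],0,1],[[0,0.08,0],0,1],[[0,0.08,0],0,1],[[0,0.08,0],0,1],[[0,0.08,0],0,1],[[0,0.08,0],0,1],[[0,0.08,0],0,1],[[0,0.08,0],0,1],[[0,0,0],0,1],[[0,0,0],0,1]]'
python3 f.py
python3 - <<'E'
from h import *
p=eyes.read_camera("side");q=p["pixels"][:,:,::-1]
cv2.imwrite("pics/r.png",cv2.resize(q[180:360,170:350],(600,600)))
E
```

```text
t: 18.8
eef_pos: [472.0, -419.4, 143.3]
tcp_rot: [-3.142, 0.002, -0.796]
ft_force: [-4.2, 5.1, -1.4]
opening: 0.525
grip_force: 30.0
Fstop -6.6 0.6 Mstop 0.26 1.75 xy_stop -4.7 -39.6
```

View pics/r.png

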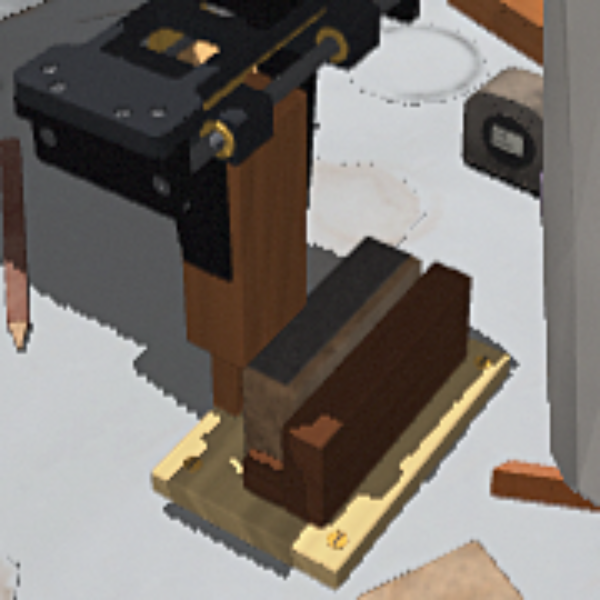

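The plain cheek is flat on the right part of the face and upright. I back off and turn half round.

```bash
python3 -m inch '[[[-0.1,0,0],0,1],[[-0.3,0,0],0,1],[[-0.3,0,0],0,1],[[0,-0.3,0],0,1],[[0,-0.4,0],0,1],[[0,-0.4,0],0,1],[[0,-0.15,0],0,1],[[0,0,0],-1,1],[[0,0,0],-1,1],[[0,0,0],-1,1]]'
python3 -m inch '[[[0,0,0],-1,1],[[0,0,0],-1,1],[[0,0,0],-1,1],[[0,0,0],-1,1],[[0,0,0],-1,1],[[0,0,0],-1,1],[[0,0,0],-1,1],[[0,0,0],-1,1],[[0,0,0],-1,1],[[0,0,0],-1,1]]' >/dev/null
python3 -m inch '[[[0,0,0],-1,1],[[0,0,0],-1,1],[[0,0,0],-1,1],[[0,0,0],-1,1],[[0,0,0],-1,1],[[0,0,0],-1,1],[[0,0,0],-1,1],[[0,0,0],-1,1],[[0,0,0],-1,1],[[0,0,0],-1,1]]' >/dev/null
python3 -m inch '[[[0,0,0],-1,1],[[0,0,0],-1,1],[[0,0,0],-1,1],[[0,0,0],-1,1],[[0,0,0],-1,1],[[0,0,0],-1,1],[[0,0,0],-1,1],[[0,0,0],-1,1],[[0,0,0],-1,1],[[0,0,0],-1,1]]' >/dev/null
python3 -m inch '[[[0,0,0],-1,1],[[0,0,0],-1,1],[[0,0,0],-1,1],[[0,0,0],0,1],[[0,0,0],0,1],[[0,0,0],0,1],[[0,0,0],0,1],[[0,0,0],0,1],[[0,0,0],0,1],[[0,0,0],0,1]]'
python3 f.py; python3 -c "
from h import *
e=np.array([503.5,-395])-13*np.array([.7,-.714])+36*np.array([.714,.7])
delta(e[0],e[1],143.5,134.4)"
```

```text
t: 20.1
eef_pos: [497.2, -338.0, 144.0]
tcp_rot: [3.141, -0.001, -0.532]
ft_force: [0.8, -0.4, -1.4]
opening: 0.523
grip_force: 30.0
t: 25.1
eef_pos: [496.8, -337.5, 143.8]
tcp_rot: [-3.142, 0.0, 2.345]
ft_force: [-0.4, -0.3, -1.7]
opening: 0.521
grip_force: 30.0
Fstop -0.1 -0.4 Mstop 0.14 -0.09 xy_stop -45.8 35.5
t 25.1 pos [ 496.8 -337.5  143.8] yaw 134.4 F [-0.4 -0.3 -1.7] j6 -1.48 open 0.521
units now-axes [-0.546  0.009  0.006] after-turn axes [-0.546  0.009  0.006] turn units -0.01
```

Approach with the marked cheek: to about −13 mm first, then gently.

```bash
python3 -m inch '[[[-0.15,0,0],0,1],[[-0.2,0,0],0,1],[[-0.15,0,0],0,1],[[-0.05,0,0],0,1],[[-0.01,0,0],0,1],[[-0.01,0,0],0,1],[[-0.01,0,0],0,1],[[-0.01,0,0],0,1],[[0,0,0],0,1],[[0,0,0],0,1]]' >/dev/null; python3 f.py
python3 -m inch '[[[-0.01,0,0],0,1],[[-0.01,0,0],0,1],[[-0.01,0,0],0,1],[[0,0,0],0,1],[[0,0,0],0,1],[[0,0,0],0,1],[[0,0,0],0,1],[[0,0,0],0,1],[[0,0,0],0,1],[[0,0,0],0,1]]' >/dev/null; python3 f.py
python3 -m inch '[[[-0.01,0,0],0,1],[[-0.01,0,0],0,1],[[-0.01,0,0],0,1],[[0,0,0],0,1],[[0,0,0],0,1],[[0,0,0],0,1],[[0,0,0],0,1],[[0,0,0],0,1],[[0,0,0],0,1],[[0,0,0],0,1]]' >/dev/null; python3 f.py
```

```text
Fstop -0.0 0.6 Mstop 0.14 -0.11 xy_stop -10.4 35.4
Fstop -5.3 0.0 Mstop 0.12 1.31 xy_stop -9.4 35.5
Fstop -6.1 -0.6 Mstop 0.11 1.48 xy_stop -7.7 35.5
```

```bash
python3 -m inch '[[[0,-0.06,0],0,1],[[0,-0.08,0],0,1],[[0,-0.08,0],0,1],[[0,-0.08,0],0,1],[[0,-0.08,0],0,1],[[0,-0.08,0],0,1],[[0,-0.08,0],0,1],[[0,-0.08,0],0,1],[[0,0,0],0,1],[[0,0,0],0,1]]'>/dev/null
python3 f.py
python3 -m inch '[[[0,-0.06,0],0,1],[[0,-0.08,0],0,1],[[0,-0.08,0],0,1],[[0,-0.08,0],0,1],[[0,-0.08,0],0,1],[[0,-0.08,0],0,1],[[0,-0.08,0],0,1],[[0,-0.08,0],0,1],[[0,0,0],0,1],[[0,0,0],0,1]]'
python3 f.py
python3 - <<'E'
from h import *
p=eyes.read_camera("side");q=p["pixels"][:,:,::-1]
cv2.imwrite("pics/r2.png",cv2.resize(q[180:360,170:350],(600,600)))
E
```

```text
Fstop -4.8 0.5 Mstop 0.1 1.37 xy_stop -7.8 -1.8
t: 31.35
eef_pos: [470.1, -416.6, 143.3]
tcp_rot: [3.142, -0.003, 2.345]
ft_force: [-3.5, 2.3, -2.1]
opening: 0.524
grip_force: 30.0
Fstop -4.1 -0.9 Mstop 0.16 1.42 xy_stop -8.0 -39.0
```

View pics/r2.png

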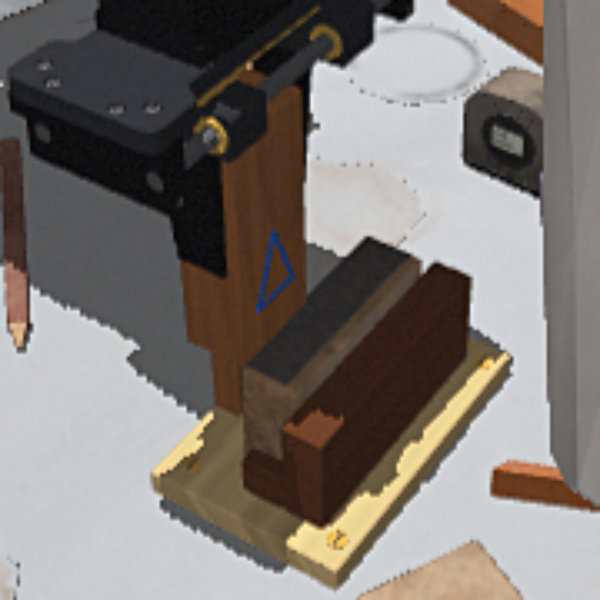

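The marked cheek passed along the face under pressure, crayon towards the block, and sits flat at the right end. The tool can only turn about its own axis, so for the lean I turn half round again. Then I rest the plain cheek on the block's top edge and swing the leg about the grip axis.

```bash
python3 -m inch '[[[0.1,0,0],0,1],[[0.25,0,0],0,1],[[0.25,0,0],0,1],[[0,0.3,-0.09],0,1],[[0,0.35,-0.09],0,1],[[0,0,0],1,1],[[0,0,0],1,1],[[0,0,0],1,1],[[0,0,0],1,1],[[0,0,0],1,1]]' >/dev/null
python3 -m inch '[[[0,0,0],1,1],[[0,0,0],1,1],[[0,0,0],1,1],[[0,0,0],1,1],[[0,0,0],1,1],[[0,0,0],1,1],[[0,0,0],1,1],[[0,0,0],1,1],[[0,0,0],1,1],[[0,0,0],1,1]]' >/dev/null
python3 -m inch '[[[0,0,0],1,1],[[0,0,0],1,1],[[0,0,0],1,1],[[0,0,0],1,1],[[0,0,0],1,1],[[0,0,0],1,1],[[0,0,0],1,1],[[0,0,0],1,1],[[0,0,0],1,1],[[0,0,0],1,1]]' >/dev/null
python3 -m inch '[[[0,0,0],1,1],[[0,0,0],1,1],[[0,0,0],1,1],[[0,0,0],1,1],[[0,0,0],1,1],[[0,0,0],1,1],[[0,0,0],1,1],[[0,0,0],1,1],[[0,0,0],1,1],[[0,0,0],1,1]]' >/dev/null
python3 -m inch '[[[0,0,0],1,1],[[0.2,0,0],0,1],[[0.2,0,0],0,1],[[0.1,0,0],0,1],[[0.05,0,0],0,1],[[0,0,0],0,1],[[0,0,0],0,1],[[0,0,0],0,1],[[0,0,0],0,1],[[0,0,0],0,1]]'
python3 f.py
```

```text
t: 37.65
eef_pos: [496.7, -388.0, 154.7]
tcp_rot: [3.142, -0.0, -0.796]
ft_force: [0.3, -0.2, -1.5]
opening: 0.524
grip_force: 30.0
Fstop 0.4 0.1 Mstop 0.03 0.11 xy_stop -9.8 0.0
```

```bash
python3 -m inch '[[[0.04,0,0],0,1],[[0.06,0,0],0,1],[[0.09,0,0],0,1],[[0.1,0,0.005],0,1],[[0.1,0,0.01],0,1],[[0.095,0,0.025],0,1],[[0.095,0,0.03],0,1],[[0,0,0],0,1],[[0,0,0],0,1],[[0,0,0],0,1]]'
python3 f.py
python3 - <<'E'
from h import *
p=eyes.read_camera("side");q=p["pixels"][:,:,::-1]
cv2.imwrite("pics/l.png",cv2.resize(q[180:360,170:350],(600,600)))
E
```

```text
t: 38.9
eef_pos: [520.8, -412.6, 150.3]
tcp_rot: [3.142, 0.001, -0.796]
ft_force: [-3.5, 2.8, -1.9]
opening: 0.523
grip_force: 30.0
Fstop -4.4 -0.5 Mstop 0.12 1.06 xy_stop 24.7 0.0
```

View pics/l.png

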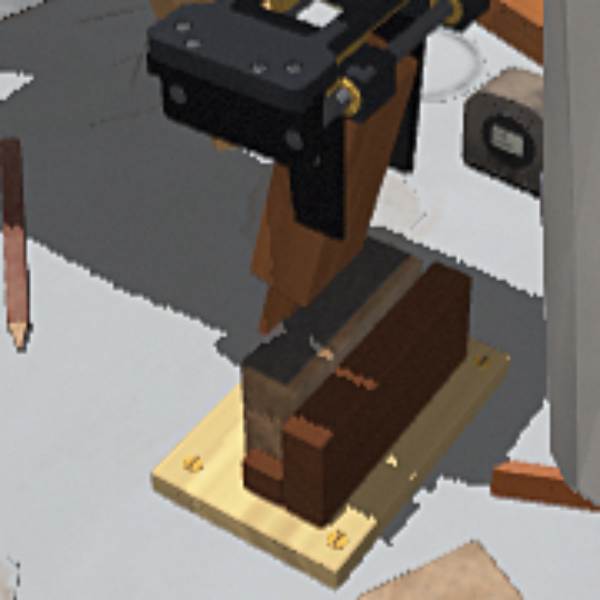

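The leg leans about 20° over the block edge, swivelling in the grip as planned. I continue to about 47°.

```bash
python3 -m inch '[[[0.06,0,0.015],0,1],[[0.09,0,0.03],0,1],[[0.1,0,0.04],0,1],[[0.09,0,0.05],0,1],[[0.085,0,0.055],0,1],[[0.085,0,0.055],0,1],[[0.085,0,0.06],0,1],[[0.07,0,0.06],0,1],[[0,0,0],0,1],[[0,0,0],0,1]]'
python3 f.py
python3 -m inch '[[[0,0,-0.1],0,1],[[0,0,-0.2],0,1],[[0,0,-0.3],0,1],[[0,0,-0.3],0,1],[[0,0,-0.3],0,1],[[0,0,-0.3],0,1],[[0,0,-0.3],0,1],[[0,0,-0.1],0,1],[[0,0,0],0,1],[[0,0,0],0,1]]'
python3 - <<'E'
from h import *
a=[]
for n in("side","top"):
    p=eyes.read_camera(n);q=p["pixels"][:,:,::-1]
    a.append(cv2.resize(q[60:360,130:430],(400,400)))
    t=eyes.spot_point("tenon_tip",p);c=eyes.spot_point("plain_cheek",p)
    print(n,[(x["centre"],x["score"]) for x in t[:2]+c[:1]])
cv2.imwrite("pics/e.png",np.hstack(a))
E
```

```text
t: 40.2
eef_pos: [549.0, -441.5, 128.2]
tcp_rot: [3.142, -0.0, -0.796]
ft_force: [-1.3, -0.2, -2.1]
opening: 0.525
grip_force: 30.0
Fstop -0.7 -1.1 Mstop -0.01 0.02 xy_stop 65.1 -0.1
t: 41.45
eef_pos: [548.7, -441.2, 241.7]
tcp_rot: [3.142, 0.001, -0.796]
ft_force: [-0.3, -0.4, -2.9]
opening: 0.525
grip_force: 30.0
side [([213.9, 252.8], 0.94), ([211.0, 259.4], 0.67)]
top [([197.0, 170.6], 0.96), ([235.8, 380.5], 0.72), ([189.4, 168.7], 0.77)]
```

View pics/e.png

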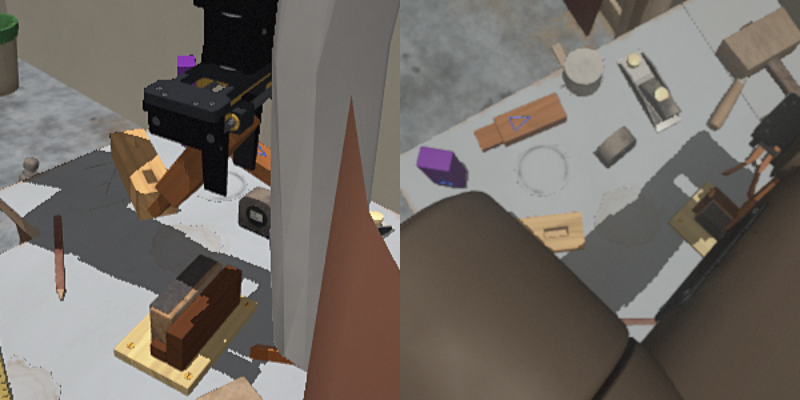

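The leg is held leaning in the air and its tenon shows at about (row 214, col 253) in the side view. I check the angle by projection.

```bash
python3 - <<'E'
from h import *
p=eyes.read_camera("side");T=env.state()["eef_pos"];P=T+[0,0,18.8]
ex=np.array([.7,-.714,0]);ey=np.array([.714,.7,0]);z=np.array([0,0,1.])
m=eyes.cut_out("leg",p)
print([(x["centre"],x["score"]) for x in m],[(x["centre"],x["score"]) for x in eyes.spot_point("tenon_tip",p)])
M=m[0]["mask"] if m else None
im=p["pixels"][:,:,::-1].copy()
for a in range(20,65,5):
    t=np.radians(a);lx=np.cos(t)*ex-np.sin(t)*z;lz=np.sin(t)*ex+np.cos(t)*z
    O=P-112*lz;print(a,proj(p,O).round(1),O[2].round(0))
    if a in(30,40,50):
        for u in(-7,7):
            w=[proj(p,O+u*lx-19*ey+k*lz)[::-1] for k in(0,40)]
            cv2.line(im,*[tuple(int(round(v)) for v in q) for q in w],{30:(0,0,255),40:(0,255,0),50:(255,0,0)}[a],1)
raw=p["pixels"][:,:,::-1]
cv2.imwrite("pics/fit.png",np.hstack([cv2.resize(v[140:240,220:320],(400,400),interpolation=cv2.INTER_NEAREST) for v in(raw,im)]))
E
```

```text
[([190.9, 268.9], 0.94), ([105.8, 265.0], 0.6)] [([213.8, 251.0], 0.75)]
20 [235.  276.4] 156.0
25 [230.9 271.2] 160.0
30 [226.4 266.2] 164.0
35 [221.7 261.4] 169.0
40 [216.6 256.9] 175.0
45 [211.4 252.8] 182.0
50 [205.9 248.9] 189.0
55 [200.2 245.4] 197.0
60 [194.3 242.2] 205.0
```

View pics/fit.png

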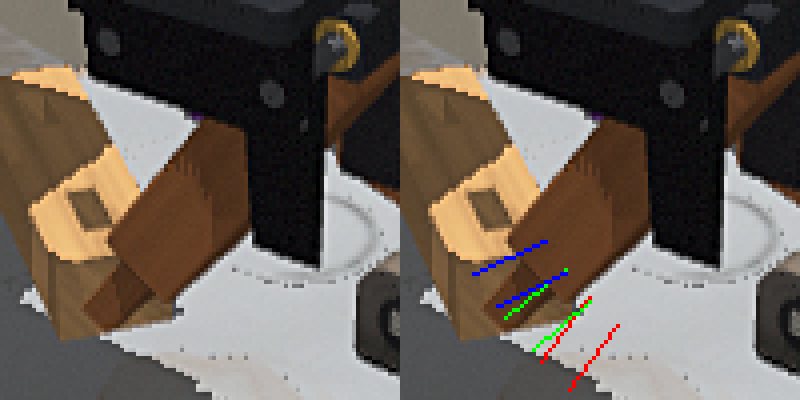

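The tenon lies between the 40° and 50° overlays and the network's tip pixel gives about 44°. The tip is about 180 mm up, marked side up. I'm handing in.

```bash
python3 -c "
from cell import env
print(env.job_done(), env.state()['t'])"
```

```text
the job is handed in; nothing more can be done
the job is handed in; nothing more can be done
```

The job is handed in: both cheeks were rubbed left to right at about 4–7 N, and the leg is held still, leaning about 44° with its crayon-marked side up and its tenon end about 180 mm above the bench. The hand-in gave no verdict, so I can't say whether it passed.

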